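# Seal the three kitchen canisters, tallest to lowest

## Robot

A 6-joint arm with a two-finger parallel gripper is mounted at the origin on the work surface. World frame = base frame: x ahead of the robot, y to its left, z up, the work surface at z = 0. Lengths are in m, angles in degrees, forces in N, time in s.
With the tool pointing down it reaches from about 0.35 to 0.725 m from the base axis. Payload 4.3 kg.
Tool frame: the origin (TCP) lies midway between the tips of the shut fingers; the grasp point (between the pads) lies 19 mm behind it (arm.grip_depth is the distance from the TCP to the grasp point, in m); y points along the fingers, z is the direction in which the jaws open and shut, and the axes are right-handed (so a half turn about y gives the same grasp; the last joint's range is limited). The gripper opens to 85 mm and grips with 20 to 120 N. Pads are 22 mm wide; open, the fingers measure 114 mm over their backs; the gripper's body (76 mm by 85 mm) begins 54 mm behind the grasp point. The pads swing forward as they close: fully open they stand 13 mm farther back than shut.
Start: joints at [65.472, 21.618, 4.641, 73.018, 0, 83.68], TCP at [0.18, 0.546, 0.231] pointing down, gripper open.
Joint ranges: [-156.06, 156.06], [-48.1, 94.91], [-58.44, 69.94], [-101.28, 121.22], [-78.64, 73.56], [-180, 180]. Speed limits (degrees/s): [147.25, 147.25, 180, 180, 180, 180].

## Interface

Orientations are given as [roll, pitch, yaw] about the fixed x, y, z axes, in that order (R = Rz(yaw) Ry(pitch) Rx(roll)).
In Python, from bench import arm gives the robot as it stands.
- The arm moves only by the tool arm_command, never from a script. Its argument "motion" is a list of rows, each a list of 7 numbers: the shift along the tool's x, y, z in cm, then the turn, a rotation vector about the tool's x, y, z in degrees, then the closure in counts, from 0 (fully open) to 255 (shut). In form: [[x, y, z, rx, ry, rz, gripper], ...]. A call has 1 to 12 rows; each row shifts and turns the commanded pose from where the row before left it, along the tool's axes as they then stand; what a row does not reach is not made up. A row lasts 1/10 s, in which the tool goes at most 50 mm and 8.59 degrees, less where a joint would pass 70% of its speed; a pose out of reach is approached as far as the arm can. A call with a gripper value outside its range is refused whole. The fingers move at their own pace and stop on an object; "force" is the grip in N (left out, the last holds). Time passes only in rows, so rows that do not move let the fingers close. It gives the time, the measured TCP pose, the force and the opening at its end, in the units of the state.
- arm.get_obs(): the state, without advancing time (a new reading comes with each control period).
- arm.grab_frame(name): name is "scene" or "top"; returns the picture (480x640x3 uint8, blue, green, red); there is no depth.
- arm.camera_params(name): a dict with "mtx" (3x3 intrinsics, pixels), "R" (3x3) and "t" (3): a world point X has camera coordinates R X + t. Camera axes: x right, y down, z forward; pixel columns grow to the right and rows downward; lengths in m; the calibration is good to about 2 mm. A picture is of the moment at which its call begins. camera_params takes no time and is no camera call.
- arm.finish_job(): hands the job in, once; it reports no verdict.
Trained networks look in the newest picture that a camera, given by its name, has taken for a name from the list of things; names that differ only in an ending like _2 or _b are one class to them, and where a whole thing is asked for, a point or a joint stands for the part that bears it (a point fixed in the world has none). Each returns a list of dicts, best first, with "conf" (0 to 1); they miss things now and then, are a little off and sometimes report something else, mostly with a low value. They report only what shows in the picture. A call takes as long as a camera call. They do not tell look-alikes from the thing itself.
- arm.look_for(target, camera): "location" ([column, row] in pixels, amid what is visible of it).
- arm.outline_of(target, camera): "pixels" (480x640 bool, what is visible of it) and "location" ([column, row] in pixels, amid what is visible of it).
- arm.spot_point(target, camera): "location" ([column, row] in pixels: a listed point, or the origin of a listed thing).
The state is a dict: "clock": time; "joints": joint angles; "joint_vel": joint speeds; "joint_torque": joint torques, N m; "eef_pos": TCP position; "tcp_rot": TCP orientation; "ft_force": force on the tool from outside, world axes, zero at the start; "wrist_torque": the same for the moment, N m; "opening": opening from 0.0 (shut) to 1.0 (fully open).
Only numpy, scipy, OpenCV 4.12 (cv2) and the standard library are available. Lean on these libraries where they do the work, as an engineer would, in place of code of your own. Each camera call takes 0.05 s, during which the arm holds its last target. There are 200 camera calls.

## Task

Seal the three food canisters against ants: with a fingertip, press the push button in the middle of each lid well down, lightly and without banging it, first the tallest canister, then the middle-sized one, then the lowest. Each button stays down by itself; the canisters must stay standing where they are, not be picked up, dragged or tipped, and the bowl, glass jar, can opener and rolling pin are left alone.

Things in the scene. Friction and masses are not known exactly. Their poses are not given: they have to be found in the camera images.
- tall_top (a point): centre of the top face of the push button on the tallest canister's lid; z up. The button is an upright white plastic cylinder, 32 mm across, in the middle of the lid; unpressed its top is 173 mm above the table, 18 mm above the lid. This point moves down with the button.
- tall_button (a joint): how far the tallest canister's button is pressed in, in m: 0 = fully up, 0.014 = bottomed (4 mm still proud of the lid); starts between 0 and 0.002. It needs about 3.5 N to start, rising evenly to about 7 N at the bottom, where it stops hard, and stays where it is left.
- tall: the tallest canister, loose on the table, about 0.6 kg: upright aluminium cylinder 72 mm across with a black lid 76 mm across, lid top 155 mm above the table. Origin at the centre of its underside, z up.
- middle_top (a point): centre of the top face of the push button on the middle-sized canister's lid; z up. The button is an upright white plastic cylinder, 32 mm across, in the middle of the lid; unpressed its top is 133 mm above the table, 18 mm above the lid. This point moves down with the button.
- middle_button (a joint): how far the middle-sized canister's button is pressed in, in m: 0 = fully up, 0.014 = bottomed (4 mm still proud of the lid); starts between 0 and 0.002. It needs about 3.5 N to start, rising evenly to about 7 N at the bottom, where it stops hard, and stays where it is left.
- middle: the middle-sized canister, loose on the table, about 0.6 kg: upright aluminium cylinder 86 mm across with a black lid 90 mm across, lid top 115 mm above the table. Origin at the centre of its underside, z up.
- low_top (a point): centre of the top face of the push button on the lowest canister's lid; z up. The button is an upright white plastic cylinder, 32 mm across, in the middle of the lid; unpressed its top is 93 mm above the table, 18 mm above the lid. This point moves down with the button.
- low_button (a joint): how far the lowest canister's button is pressed in, in m: 0 = fully up, 0.014 = bottomed (4 mm still proud of the lid); starts between 0 and 0.002. It needs about 3.5 N to start, rising evenly to about 7 N at the bottom, where it stops hard, and stays where it is left.
- low: the lowest canister, loose on the table, about 0.6 kg: upright aluminium cylinder 100 mm across with a black lid 104 mm across, lid top 75 mm above the table. Origin at the centre of its underside, z up.
- bowl: white ceramic bowl, 150 mm across the rim, 65 mm high, loose, to the right of the canisters (-y); origin under its centre. Leave alone.
- jar: empty open glass jar, 72 mm across, 110 mm high, loose, to the left of the canisters (+y); origin under its centre. Leave alone.
- can_opener: steel can opener with a turning knob, lying flat between robot and canisters, about 180 mm long along its x axis, 35 mm high at the knob, loose; origin on the table under its middle. Leave alone.
- rolling_pin: wooden rolling pin lying just beyond the canisters along its y axis, 440 mm long, 48 mm thick, loose; origin on the table under its middle. Leave alone.
Things that resemble listed ones, but are neither listed nor needed, are in the scene too. What is shaped like the low but blue or yellow is not meant.

How it is judged (in metres and radians):
On the way, in this order (a step that is already met when the one before it is completed fails the run):
1. the tallest canister's button is pressed down (value of joint tall_button above 0.005 m), for 0.1 s.
2. the middle-sized canister's button is pressed down (value of joint middle_button above 0.005 m), for 0.1 s.
3. the lowest canister's button is pressed down (value of joint low_button above 0.005 m), for 0.1 s.
At the end, for the whole second after the job is handed in: All three buttons are down by more than 5 of their 14 mm, pressed in the order tallest, middle-sized, lowest; each canister stands upright (within 0.05 rad) and at rest within 30 mm of where it was; bowl, jar, can opener and rolling pin lie within 30 mm of where they were (value of joint each of tall_button, middle_button, low_button above 0.005 m and distance of each of tall, middle, low, bowl, jar, can_opener, rolling_pin from where it was at the start of the episode below 0.03 m and angle between each of tall, middle, low's own z axis and vertical below 0.05 rad and linear speed of each of tall, middle, low below 0.02 m/s); the robot touches nothing.
It fails at once if a canister is pressed or knocked with more than 20 N (contact force between any of the fingers, the arm and tall above 20 N or contact force between any of the fingers, the arm and middle above 20 N or contact force between any of the fingers, the arm and low above 20 N).
It fails at once if a canister is lifted more than 12 mm, dragged more than 30 mm or tipped more than 0.25 rad (height (world z) of any of tall, middle, low above 0.012 m or distance of any of tall, middle, low from where it was at the start of the episode above 0.03 m or angle between any of tall, middle, low's own z axis and vertical above 0.25 rad).
It fails at once if the bowl, jar, can opener or rolling pin is moved or lifted by more than 30 mm (distance of any of bowl, jar, can_opener, rolling_pin from where it was at the start of the episode above 0.03 m).
It also fails if it takes over 43 s, if anything falls off the work surface, if the arm or the gripper's body presses on something with over 40 N, if the wrist force passes 120 N, or if a joint passes its speed limit or range.

## Working session

There is one attempt and no reset: what is moved stays moved. The work goes in short steps, Python scripts to look and compute and a tool call to move; the robot and the scene stay as the last step left them, time stands still between calls to the robot, and variables do not carry over. Pictures are saved under pics/ and viewed, about 8 in all and at most 12, crops included, and the job is handed in when it is done.

Besides the shell and the picture viewer there is one more tool, called after "Emit:" as name([rows], argument=value, ...), one row to a line, values as JSON. arm_command: Moves the arm, as the interface text tells. Its arguments: {"type":"object","properties":{"motion":{"type":"array","items":{"type":"array","items":{"type":"number"}}},"force":{"type":"number"}},"required":["motion"]}

```bash
mkdir -p pics; python3 - <<'E'
from bench import arm
import cv2
for c in("scene","top"):
    cv2.imwrite(f"pics/{c}0.png",arm.grab_frame(c))
    p=arm.camera_params(c);print(c,p["mtx"].tolist(),(-p["R"].T@p["t"]).round(3))
    for n in("tall_top","middle_top","low_top"):
        print(n,[(round(d["conf"],2),[round(float(v),1) for v in d["location"]]) for d in arm.spot_point(n,c)])
o=arm.get_obs();print(o["eef_pos"],o["tcp_rot"],o["clock"])
E
```

```text
scene [[560.7383016867162, 0.0, 309.90553332452856], [0.0, 560.7383016867162, 243.26849334463876], [0.0, 0.0, 1.0]] [1.213 0.553 0.991]
tall_top [(0.49, [228.7, 205.9])]
middle_top [(0.66, [317.8, 228.7])]
low_top [(0.6, [490.5, 272.0]), (0.59, [403.9, 291.9]), (0.59, [474.9, 323.6]), (0.49, [432.6, 244.5])]
top [[611.8372586568177, 0.0, 337.1320043296894], [0.0, 611.8372586568177, 228.786796670186], [0.0, 0.0, 1.0]] [ 0.246 -0.022  1.569]
tall_top [(0.68, [414.5, 210.8])]
middle_top [(0.5, [336.3, 253.4]), (0.21, [249.1, 263.1])]
low_top [(0.56, [189.2, 317.5]), (0.49, [238.0, 254.9]), (0.44, [249.7, 313.6]), (0.25, [354.7, 167.7])]
[0.17963249 0.54614712 0.23116913] [-9.00133443e+01  8.05373095e-04 -1.82082102e+01] 0.4
```

View pics/scene0.png

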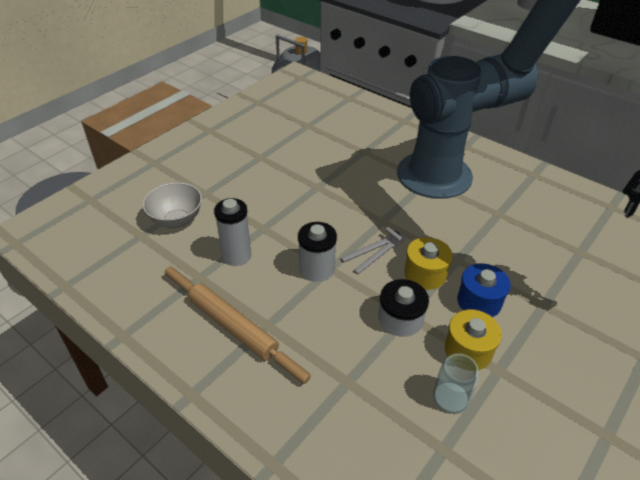

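View pics/top0.png

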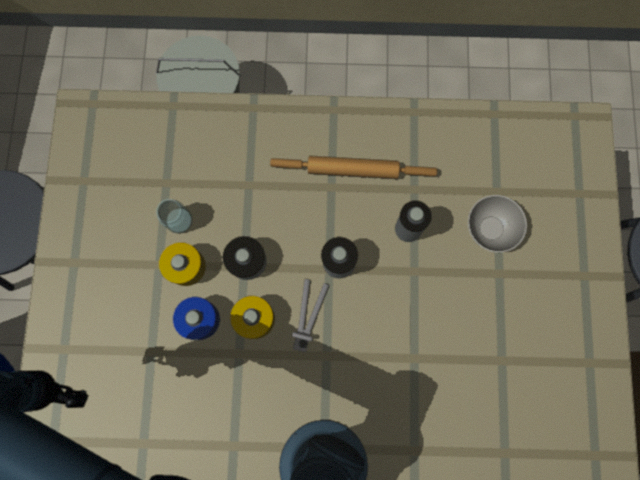

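The scene view shows the black-lidded canisters' buttons at about (231,206) tall, (317,231) middle and (404,294) low. In the top view they are at (416,214), (338,254) and (242,255). The yellow and blue ones are decoys, next to the low canister.

```bash
cat >loc.py <<'E'
import numpy as np,cv2
from bench import arm
B={"tall":(.172,(231,206),(416,214)),"middle":(.132,(317,231),(338,254)),"low":(.092,(404,294),(242,255))}
def ray(c,uv,z):
    p=arm.camera_params(c);d=p["R"].T@np.linalg.inv(p["mtx"])@[*uv,1];o=-p["R"].T@p["t"]
    return o+d*(z-o[2])/d[2]
def blob(im,uv,r=13):
    u,v=uv;g=cv2.cvtColor(im,cv2.COLOR_BGR2GRAY)[v-r:v+r,u-r:u+r]
    hsv=cv2.cvtColor(im,cv2.COLOR_BGR2HSV)[v-r:v+r,u-r:u+r]
    m=((g>115)&(hsv[...,1]<50)).astype(np.uint8)
    n,l,s,c=cv2.connectedComponentsWithStats(m)
    k=min(range(1,n),key=lambda i:np.hypot(*(c[i]-r))+(50 if s[i,4]<20 else 0))
    return c[k]+[u-r,v-r],s[k].tolist()
E
python3 - <<'E'
from loc import *
for k,(z,s,t) in B.items():
    for c,uv in(("scene",s),("top",t)):
        im=cv2.imread(f"pics/{c}0.png")
        b,st=blob(im,uv)
        print(k,c,b.round(1),st,ray(c,b,z-.004).round(4))
for k,c,uv in (("tall","scene",(228.7,205.9)),("middle","scene",(317.8,228.7)),("low","scene",(403.9,291.9)),("tall","top",(414.5,210.8)),("middle","top",(336.3,253.4)),("low","top",(238,254.9))): print(k,c,ray(c,uv,B[k][0]).round(4))
ims=[]
for c,i in(("scene",1),("top",2)):
    im=cv2.imread(f"pics/{c}0.png")
    ims.append(np.hstack([cv2.resize(im[B[k][i][1]-20:B[k][i][1]+20,B[k][i][0]-20:B[k][i][0]+20],(260,260),interpolation=0) for k in B]))
cv2.imwrite("pics/crop.png",np.vstack(ims))
E
```

```text
tall scene [229.5 203.1] [5, 6, 14, 9, 97] [ 0.5909 -0.2057  0.168 ]
tall top [416.2 213.7] [8, 7, 12, 12, 110] [ 0.5917 -0.2039  0.168 ]
middle scene [317.2 229.3] [7, 7, 13, 10, 102] [ 0.4979 -0.026   0.128 ]
middle top [338.9 253.4] [8, 7, 12, 12, 109] [ 0.499  -0.0242  0.128 ]
low scene [405.5 292. ] [8, 6, 14, 11, 126] [0.4945 0.2124 0.088 ]
low top [241.8 254.9] [8, 8, 11, 11, 103] [0.4957 0.2138 0.088 ]
tall scene [ 0.6018 -0.1964  0.172 ]
middle scene [ 0.4987 -0.0235  0.132 ]
low scene [0.4997 0.2113 0.092 ]
tall top [ 0.5976 -0.1994  0.172 ]
middle top [ 0.4981 -0.0181  0.132 ]
low top [0.4949 0.2223 0.092 ]
```

View pics/crop.png

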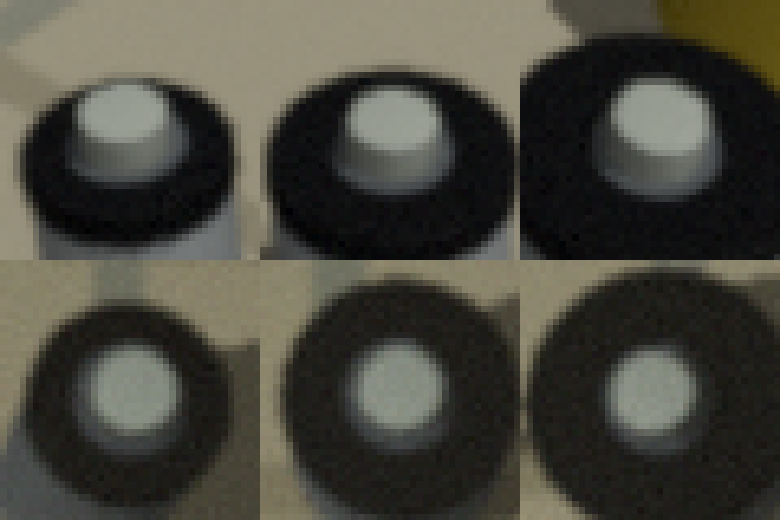

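Emit:
arm_command([
  [1,0,-0.9,0,0,0,255],
  [2,0,-1.9,0,0,0,255],
  [2.8,0,-2.6,0,0,0,255],
  [2.8,0,-2.6,0,0,0,255],
  [2.8,0,-2.6,0,0,0,255],
  [2.8,0,-2.6,0,0,0,255],
  [2.8,0,-2.6,0,0,0,255],
  [2.8,0,-2.6,0,0,0,255],
  [2.8,0,-2.6,0,0,0,255],
  [2.8,0,-2.6,0,0,0,255],
  [2.8,0,-2.6,0,0,0,255],
  [2.8,0,-2.6,0,0,0,255],
], force=40)

```text
clock: 1.6
eef_pos: [0.3843, 0.1736, 0.2315]
tcp_rot: [-90.0, -0.0, -18.2]
ft_force: [0.4, 0.4, 0.7]
opening: -0.001
```

Emit:
arm_command([
  [2.8,0,-2.6,0,0,0,255],
  [2.8,0,-2.6,0,0,0,255],
  [2.8,0,-2.6,0,0,0,255],
  [2.8,0,-2.6,0,0,0,255],
  [2.8,0,-2.6,0,0,0,255],
  [2.8,0,-2.6,0,0,0,255],
  [2.8,0,-2.6,0,0,0,255],
  [2.8,0,-2.6,0,0,0,255],
  [2.8,0,-2.6,0,0,0,255],
  [2.2,0,-2.0,0,0,0,255],
  [1,0,-0.9,0,0,0,255],
  [0,0,0,0,0,0,255],
])

```text
clock: 2.8
eef_pos: [0.5717, -0.1651, 0.2308]
tcp_rot: [-90.0, 0.0, -18.4]
ft_force: [0.2, 0.5, -0.0]
opening: -0.0
```

Emit:
arm_command([
  [1,0,-1,0,0,0,255],
  [1.2,0,-1.1,0,0,0,255],
  [0.9,0,-0.9,0,0,0,255],
  [0,1.2,0,0,0,0,255],
  [0,1.6,0,0,0,0,255],
  [0,0.9,0,0,0,0,255],
  [0,0.5,0,0,0,0,255],
  [0,0,0,0,0,0,255],
])

```text
clock: 3.6
eef_pos: [0.5909, -0.2, 0.1884]
tcp_rot: [-90.0, 0.1, -18.2]
ft_force: [-0.5, 0.2, 0.4]
opening: 0.001
```

```bash
python3 - <<'E'
from bench import arm
import cv2,numpy as np
s=arm.grab_frame("scene");t=arm.grab_frame("top")
a=cv2.resize(s[150:270,170:310],(466,400));b=cv2.resize(t[170:270,360:460],(400,400))[:, :330]
cv2.imwrite("pics/c1.png",np.hstack([a,b]));o=arm.get_obs();print(o["eef_pos"],o["ft_force"])
E
```

```text
[ 0.59181183 -0.2006562   0.18969847] [-0.34394961 -0.69591133 -0.51336613]
```

View pics/c1.png

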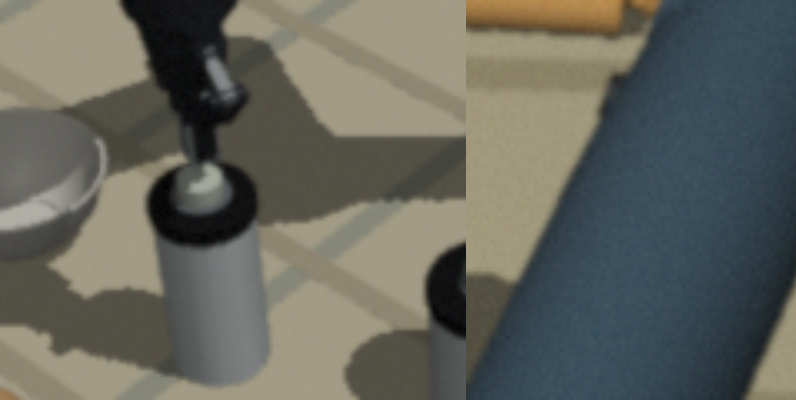

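The crop shows the shut fingertips at about (200,155), directly over the tall button at (203,185). The robot's arm hides the top view. I'll correct by 3 mm and press slowly.

Emit:
arm_command([
  [0.1,0.5,-0.3,0,0,0,255],
  [0,0.5,0,0,0,0,255],
  [0,0.3,0,0,0,0,255],
  [0,0.2,0,0,0,0,255],
  [0,0.1,0,0,0,0,255],
  [0,0.1,0,0,0,0,255],
  [0,0.1,0,0,0,0,255],
  [0,0.1,0,0,0,0,255],
  [0,0.1,0,0,0,0,255],
  [0,0,0,0,0,0,255],
  [0,0,0,0,0,0,255],
])

```text
clock: 4.8
eef_pos: [0.592, -0.2042, 0.1698]
tcp_rot: [-90.0, -0.0, -18.2]
ft_force: [-2.4, 0.4, 4.6]
opening: -0.005
```

Emit:
arm_command([
  [0,0.1,0,0,0,0,255],
  [0,0.1,0,0,0,0,255],
  [0,0.1,0,0,0,0,255],
  [0,0.1,0,0,0,0,255],
  [0,0.1,0,0,0,0,255],
  [0,0.1,0,0,0,0,255],
  [0,0,0,0,0,0,255],
  [0,0,0,0,0,0,255],
])

```text
clock: 5.6
eef_pos: [0.592, -0.2042, 0.1633]
tcp_rot: [-90.0, -0.0, -18.2]
ft_force: [-0.6, 0.4, 5.6]
opening: 0.001
```

Emit:
arm_command([
  [0,0.1,0,0,0,0,255],
  [0,0.05,0,0,0,0,255],
  [0,0,0,0,0,0,255],
  [0,0,0,0,0,0,255],
])

```text
clock: 6.0
eef_pos: [0.592, -0.2042, 0.162]
tcp_rot: [-90.0, -0.0, -18.2]
ft_force: [-0.1, 0.4, 4.8]
opening: 0.001
```

Emit:
arm_command([
  [0,-0.5,0,0,0,0,255],
  [0,-1.5,0,0,0,0,255],
  [0,-1.5,0,0,0,0,255],
  [-1.2,0,1.2,0,0,0,255],
  [-2.4,0,2.4,0,0,0,255],
  [-2.5,0,2.4,0,0,0,255],
  [-2.5,0,2.4,0,0,0,255],
  [-2.5,0,2.4,0,0,0,255],
  [-2.3,0,2.3,0,0,0,255],
  [-1.05,0,1.05,0,0,0,255],
  [0,0,0,0,0,0,255],
  [0,0,0,0,0,0,255],
])

```text
clock: 7.2
eef_pos: [0.4994, -0.0251, 0.1968]
tcp_rot: [-90.0, -0.0, -18.2]
ft_force: [-0.2, 0.3, -0.1]
opening: 0.005
```

```bash
python3 - <<'E'
from loc import *
s=arm.grab_frame("scene")
cv2.imwrite("pics/c2.png",cv2.resize(s[160:310,180:380],(800,600)))
for z in (.173,.161): print(z,ray("scene",blob(s,(230,206))[0],z).round(4))
E
```

```text
Traceback (most recent call last):
  File "loc.py", line 12, in blob
    k=min(range(1,n),key=lambda i:np.hypot(*(c[i]-r))+(50 if s[i,4]<20 else 0))
ValueError: min() iterable argument is empty
```

View pics/c2.png

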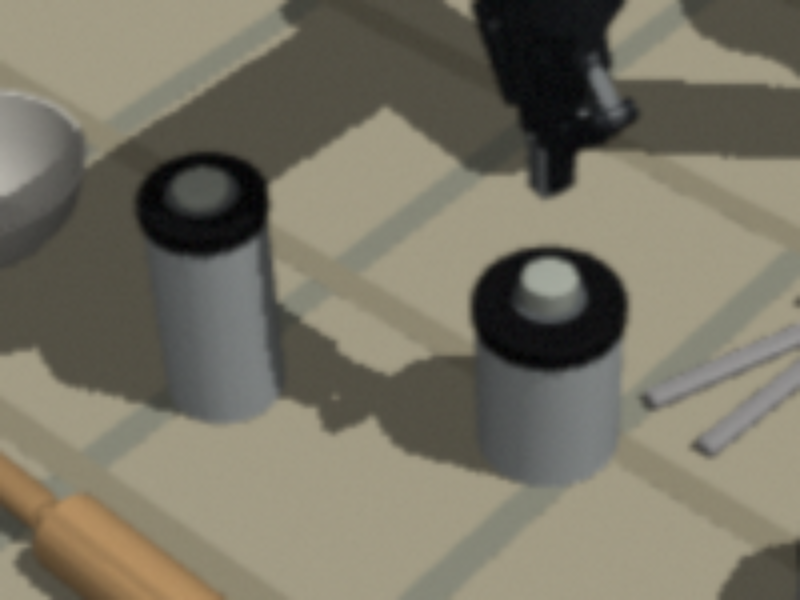

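Emit:
arm_command([
  [0,0.6,0,0,0,0,255],
  [0,1.5,0,0,0,0,255],
  [0,1.5,0,0,0,0,255],
  [0,1.2,0,0,0,0,255],
  [0,0.6,0,0,0,0,255],
  [0,0.4,0,0,0,0,255],
  [0,0.2,0,0,0,0,255],
  [0,0.1,0,0,0,0,255],
  [0,0.1,0,0,0,0,255],
  [0,0.1,0,0,0,0,255],
  [0,0.1,0,0,0,0,255],
  [0,0.1,0,0,0,0,255],
])

```text
clock: 8.45
eef_pos: [0.4989, -0.0245, 0.1319]
tcp_rot: [-90.0, -0.0, -18.2]
ft_force: [-0.3, -0.0, 0.6]
opening: 0.003
```

The crop shows the tall button at (203,190), pressed almost flush and in shadow, with the canister upright. The middle button at (550,275) is still up under the fingertip.

Emit:
arm_command([
  [0,0.1,0,0,0,0,255],
  [0,0.1,0,0,0,0,255],
  [0,0.1,0,0,0,0,255],
  [0,0.1,0,0,0,0,255],
  [0,0.1,0,0,0,0,255],
  [0,0,0,0,0,0,255],
])

```text
clock: 9.05
eef_pos: [0.4989, -0.0245, 0.1268]
tcp_rot: [-90.0, -0.0, -18.2]
ft_force: [-0.1, 0.4, 3.3]
opening: -0.001
```

Emit:
arm_command([
  [0,0.1,0,0,0,0,255],
  [0,0.1,0,0,0,0,255],
  [0,0.1,0,0,0,0,255],
  [0,0.1,0,0,0,0,255],
  [0,0.1,0,0,0,0,255],
  [0,0,0,0,0,0,255],
  [0,0,0,0,0,0,255],
  [0,0,0,0,0,0,255],
])

```text
clock: 9.85
eef_pos: [0.4989, -0.0246, 0.1219]
tcp_rot: [-90.0, -0.0, -18.2]
ft_force: [-1.1, -0.1, 5.3]
opening: -0.002
```

Emit:
arm_command([
  [0,-0.5,0,0,0,0,255],
  [0,-1.5,0,0,0,0,255],
  [0,-1.5,0,0,0,0,255],
  [-0.5,0,1.4,0,0,0,255],
  [-1,0,2.9,0,0,0,255],
  [-1.2,0,3.4,0,0,0,255],
  [-1.2,0,3.5,0,0,0,255],
  [-1.2,0,3.5,0,0,0,255],
  [-1.2,0,3.4,0,0,0,255],
  [-1,0,2.9,0,0,0,255],
  [-0.5,0,1.4,0,0,0,255],
  [0,0,0,0,0,0,255],
])

```text
clock: 11.05
eef_pos: [0.4939, 0.2146, 0.156]
tcp_rot: [-90.0, 0.1, -18.0]
ft_force: [1.0, -0.5, 0.6]
opening: -0.0
```

```bash
python3 - <<'E'
from loc import *
s=arm.grab_frame("scene")
cv2.imwrite("pics/c3.png",cv2.resize(s[180:390,260:540],(800,600)))
o=arm.get_obs();print(o["eef_pos"],o["ft_force"])
E
```

```text
[0.49400741 0.21319375 0.15605756] [-0.1683193  -0.56039239 -0.15216403]
```

View pics/c3.png

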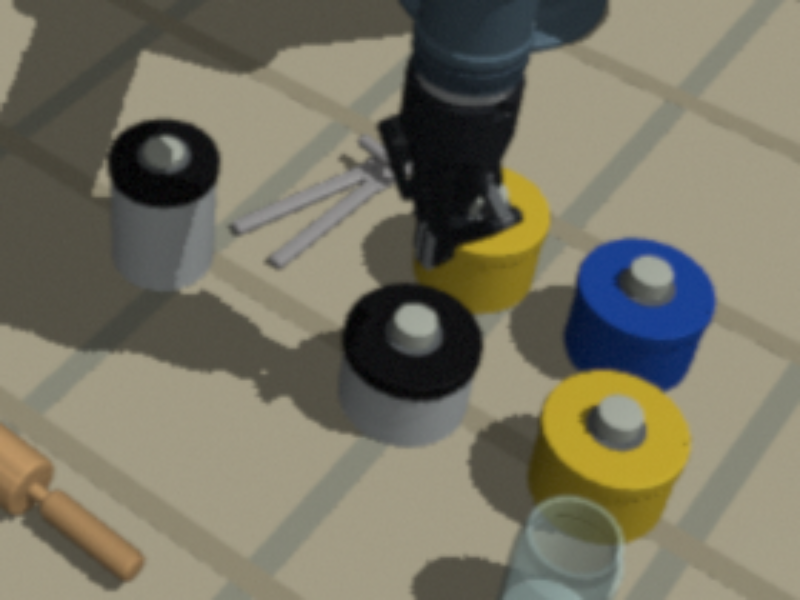

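The middle button at (165,153) is down, and the low button at (413,325) is up below the fingertips. Pressing the low one next.

Emit:
arm_command([
  [0.1,0.6,0,0,0,0,255],
  [0,1.5,0,0,0,0,255],
  [0,1.5,0,0,0,0,255],
  [0,1.2,0,0,0,0,255],
  [0,0.6,0,0,0,0,255],
  [0,0.4,0,0,0,0,255],
  [0,0.2,0,0,0,0,255],
  [0,0.1,0,0,0,0,255],
  [0,0.1,0,0,0,0,255],
  [0,0.1,0,0,0,0,255],
  [0,0.1,0,0,0,0,255],
  [0,0.1,0,0,0,0,255],
])

```text
clock: 12.3
eef_pos: [0.4958, 0.2124, 0.0919]
tcp_rot: [-90.0, -0.0, -18.2]
ft_force: [0.7, -0.1, 1.1]
opening: 0.0
```

Emit:
arm_command([
  [0,0.1,0,0,0,0,255],
  [0,0.1,0,0,0,0,255],
  [0,0.1,0,0,0,0,255],
  [0,0.1,0,0,0,0,255],
  [0,0,0,0,0,0,255],
])

```text
clock: 12.8
eef_pos: [0.4958, 0.2124, 0.0879]
tcp_rot: [-90.0, -0.0, -18.2]
ft_force: [-0.1, -0.1, 3.0]
opening: -0.002
```

Next I press about 6 mm further, hold, and lift clear.

Emit:
arm_command([
  [0,0.1,0,0,0,0,255],
  [0,0.1,0,0,0,0,255],
  [0,0.1,0,0,0,0,255],
  [0,0.1,0,0,0,0,255],
  [0,0.1,0,0,0,0,255],
  [0,0.1,0,0,0,0,255],
  [0,0,0,0,0,0,255],
  [0,0,0,0,0,0,255],
  [0,0,0,0,0,0,255],
])

```text
clock: 13.7
eef_pos: [0.4958, 0.2124, 0.0819]
tcp_rot: [-90.0, -0.0, -18.2]
ft_force: [-1.2, 1.1, 4.4]
opening: 0.002
```

Emit:
arm_command([
  [0,-0.4,0,0,0,0,255],
  [0,-1.2,0,0,0,0,255],
  [0,-2,0,0,0,0,255],
  [0,-2.5,0,0,0,0,255],
  [0,-2.5,0,0,0,0,255],
  [0,-2,0,0,0,0,255],
  [0,-0.8,0,0,0,0,255],
  [0,0,0,0,0,0,255],
  [0,0,0,0,0,0,255],
])

```text
clock: 14.6
eef_pos: [0.4953, 0.2121, 0.1951]
tcp_rot: [-90.0, 0.0, -18.2]
ft_force: [0.7, 0.8, -0.8]
opening: -0.001
```

```bash
python3 - <<'E'
from loc import *
s=arm.grab_frame("scene")
cv2.imwrite("pics/c4.png",cv2.resize(s[160:430,150:510],(800,600)))
o=arm.get_obs();print(o["eef_pos"],o["ft_force"])
E
```

```text
[0.49492606 0.21204331 0.19461239] [-0.12407552 -0.02280243  0.49921702]
```

View pics/c4.png

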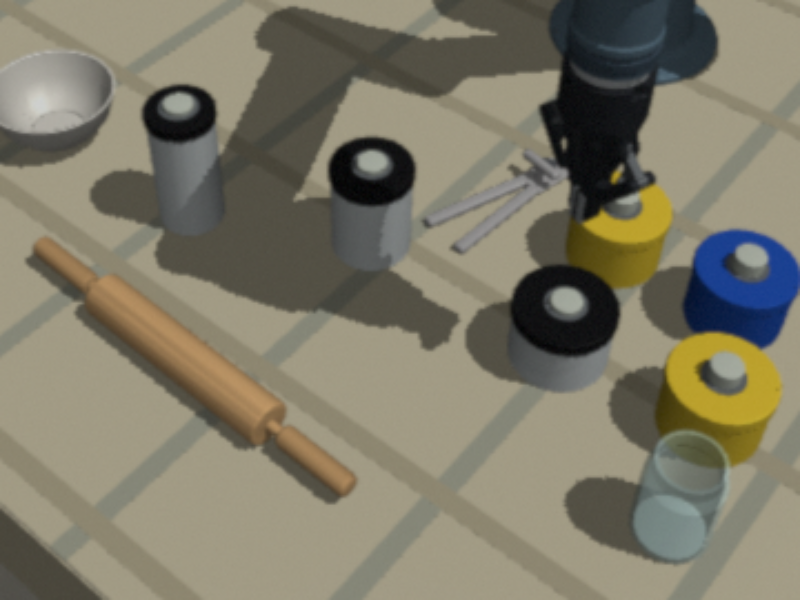

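All three black-lid buttons, at (179,104), (373,163) and (568,303), are down. The canisters are upright and in place, and nothing else has been disturbed.

```bash
python3 -c "
from bench import arm
print(arm.finish_job())"
```

```text
the job is handed in; nothing more can be done
None
```

I pressed the three buttons in the order tallest, middle-sized, lowest with the shut fingertips at about 10 mm/s, and handed the job in at about 15 s of the 43 s allowed.

- **Depth:** judging from fingertip height at full press, each button is down about 11 mm of its 14 mm. I could not read the button joints directly.
- **Force:** the vertical wrist force never read above about 6 N, but I only saw it at the end of each move, not continuously.
- **Last picture:** all three buttons were nearly flush and the canisters upright. By eye, the bowl, jar, can opener and rolling pin had not moved. The tool was about 10 cm above the lowest canister's button, with the wrist force about zero.
- **Failed check:** my automatic re-measurement of the tall button failed because it was in the arm's shadow, so I checked that one by eye. The `finish_job` call reports no verdict.

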